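Set up a small stand for a weighted glue-up

ROBOT

A 6-joint arm with a two-finger parallel gripper is mounted at the origin on the work surface. World frame = base frame: x ahead of the robot, y to its left, z up, the work surface at z = 0. Lengths are in mm, angles in rad, forces in N, time in s.
With the tool pointing down it reaches from about 400 to 825 mm from the base axis. Payload 7 kg.
Tool frame: the origin (TCP) lies between the finger pads; the fingertips stand 8 mm ahead of it and the grasp point (between the pads) lies 11 mm behind it; x points along the fingers, y is the direction in which the jaws open and shut, and the axes are right-handed (so a half turn about x gives the same grasp; the last joint's range is limited). The gripper opens to 88 mm and grips with 3 to 60 N. Pads are 19 mm wide; open, the fingers measure 130 mm over their backs; the gripper's body (78 mm by 193 mm) begins 47 mm behind the grasp point.
Start: joints at [1.518, 0.359, 0.012, 0, -1.224, -0.288], TCP at [225.621, 636.153, 234.561] pointing down, gripper open.
Joint ranges: [-3.07, 3.07], [-1.43, 2.12], [-1.02, 1.25], [-3.03, 1.67], [-3.05, -0], [-3.03, 3.03]. Speed limits (rad/s): [2.39, 2.39, 3.01, 3.14, 3.14, 3.14].

INTERFACE

Orientations are given as [roll, pitch, yaw] about the fixed x, y, z axes, in that order (R = Rz(yaw) Ry(pitch) Rx(roll)).
In Python, from bench import r gives the robot as it stands.
- The arm moves only by the tool step_arm, never from a script. Its argument "plan" is a list that holds one entry, the list of rows, each a list of 7 numbers: the opening, from 0 (shut) to 1 (fully open), then the shift along the tool's x, y, z scaled (see below), then the turn, a rotation vector about the tool's x, y, z scaled (see below). In form: [[[hand, dx, dy, dz, rx, ry, rz], ...]]. A call has 1 to 10 rows; each row is the pose to reach, as a shift and turn from the pose commanded when the call began, along the tool's axes at that moment; what a row does not reach only later rows make up. The controller multiplies each number of a shift by 0.15 m and each number of a turn by 60 degrees. A row lasts 1/10 s, in which the tool goes at most 50 mm and 8.59 degrees, less where a joint would pass 70% of its speed; a pose out of reach is approached as far as the arm can. A call with a number of a shift or a turn outside -1 to 1 is refused whole. A call with a gripper value outside its range is refused whole. The fingers move at their own pace and stop on an object; "squeeze" is the grip in N (left out, the last holds). Time passes only in rows, so rows that repeat a pose let the fingers close. It gives the time, the measured TCP pose, the force and the opening at its end, in the units of the state.
- r.observe(): the state, without advancing time (a new reading comes with each control period).
- r.snapshot(name): name is "scene" or "top"; returns the picture (384x512x3 uint8, red, green, blue); there is no depth.
- r.calibration(name): a dict with "mtx" (3x3 intrinsics, pixels), "pose" (4x4, takes a point from camera to world coordinates). Camera axes: x right, y down, z forward; pixel columns grow to the right and rows downward; lengths in mm; the calibration is good to about 2 mm. A picture is of the moment at which its call begins. calibration takes no time and is no camera call.
- r.hand_in(): hands the job in, once; it reports no verdict.
The state is a dict: "t": time; "joint_positions": joint angles; "joint_velocities": joint speeds; "tau": joint torques, N m; "position": TCP position; "tool_rot": TCP orientation; "wrist_force": force on the tool from outside, world axes, zero at the start; "torque": the same for the moment, N m; "finger_gap": finger opening in mm.
Only numpy, scipy, OpenCV 4.12 (cv2) and the standard library are available. Lean on these libraries where they do the work, as an engineer would, in place of code of your own. Each camera call takes 0.05 s, during which the arm holds its last target.

TASK

Set up the little stand for a trial glue-up on the white board: put the red leg on the red pad and the yellow leg on the yellow pad, each centred and squarely lengthwise on its pad, and lay the blue striped plank flat across both legs, lined up and centred on them. Then weight the joints: stand the blue tin upright on the plank centred over the red leg, and the white tin upright on the plank centred over the yellow leg. Leave the green tin where it is.

Things in the scene. Friction and masses are not known exactly. Their poses are not given: they have to be found in the camera images.
- red_leg: the red leg of the stand: a loose wooden block with its upper two thirds and top painted red, 60 mm long (its x) by 36 mm wide (its y) by 45 mm high, about 0.1 kg. Origin: centre of the underside; z up
- yellow_leg: the yellow leg of the stand: a loose wooden block with its upper two thirds and top painted yellow, 60 mm long (its x) by 36 mm wide (its y) by 45 mm high, about 0.1 kg. Origin: centre of the underside; z up
- plank: blue plank with three white stripes along its top, loose, 60 mm wide (its x) by 240 mm long (its y) by 12 mm thick, about 0.13 kg, lying flat on the bench at the start. Origin: centre of the underside; z up. Either end may go to either leg
- blue_tin: a small closed blue paint tin, steel with a blue band and a blue lid centre: upright cylinder, 56 mm diameter, 62 mm high, about 0.22 kg, loose. Origin: centre of the underside; z up along the tin
- white_tin: a small closed white paint tin, steel with a white band and a white lid centre: upright cylinder, 56 mm diameter, 62 mm high, about 0.22 kg, loose. Origin: centre of the underside; z up along the tin
- green_tin: a small closed green paint tin, steel with a green band and a green lid centre: upright cylinder, 56 mm diameter, 62 mm high, about 0.22 kg, loose. Origin: centre of the underside; z up along the tin. Not part of the job: it stays where it stands
- red_pad: red rectangular pad, fixed, 90 mm (its x) by 60 mm (its y) by 3 mm thick, on the 4 mm white glue-up board (130 mm along the pad's x by 280 mm along the pad's y), so that its top is 7 mm above the bench. Origin: centre of the pad's underside. Its x is the way a leg's length must run; its y is the line towards the other pad, which lies 150 to 170 mm away, centre to centre
- yellow_pad: yellow rectangular pad, fixed, 90 mm (its x) by 60 mm (its y) by 3 mm thick, on the 4 mm white glue-up board (130 mm along the pad's x by 280 mm along the pad's y), so that its top is 7 mm above the bench. Origin: centre of the pad's underside. Its x is the way a leg's length must run; its y is the line towards the other pad, which lies 150 to 170 mm away, centre to centre
Things that resemble listed ones, but are neither listed nor needed, are in the scene too. What is shaped like the plank but purple or turquoise is not meant.

How it is judged (in metres and radians):
On the way, in this order (a step that is already met when the one before it is completed fails the run):
1. both legs stand centred and square on the pads of their own colours (horizontal distance between red_leg and red_pad below 0.012 m and z of red_leg in the frame of red_pad between 0 and 0.007 m and angle between each of red_leg, yellow_leg's own z axis and vertical below 0.06 rad and angle between the x axis of red_leg and the x axis of red_pad, either way round below 0.2 rad and horizontal distance between yellow_leg and yellow_pad below 0.012 m and z of yellow_leg in the frame of yellow_pad between 0 and 0.007 m and angle between the x axis of yellow_leg and the x axis of yellow_pad, either way round below 0.2 rad), for 0.2 s.
2. the plank lies level across both legs, lined up and centred (all of step 1 and angle between plank's own z axis and vertical below 0.05 rad and x of red_leg in the frame of plank between -0.014 and 0.014 m and y of red_leg in the frame of plank between -0.102 and 0.102 m and z of red_leg in the frame of plank between -0.049 and -0.041 m and x of yellow_leg in the frame of plank between -0.014 and 0.014 m and y of yellow_leg in the frame of plank between -0.102 and 0.102 m and z of yellow_leg in the frame of plank between -0.049 and -0.041 m), for 0.2 s.
At the end, for the whole second after the job is handed in: Each leg upright on its pad within 12 mm and 0.2 rad; plank level on both, leg centres within 14 mm of its long centre line and 102 mm of its middle; each tin upright on the plank within 15 mm of its leg's centre; all released, at rest; green tin not moved over 15 mm (all of step 2 and horizontal distance between blue_tin and red_leg below 0.015 m and z of blue_tin in the frame of plank between 0.008 and 0.016 m and angle between each of blue_tin, white_tin's own z axis and vertical below 0.06 rad and horizontal distance between white_tin and yellow_leg below 0.015 m and z of white_tin in the frame of plank between 0.008 and 0.016 m and linear speed of each of red_leg, yellow_leg, plank, blue_tin, white_tin below 0.02 m/s); the robot touches nothing.
It fails at once if the green tin is moved by more than 15 mm (distance of green_tin from where it was at the start of the episode above 0.015 m).
It also fails if it takes over 136 s, if anything falls off the work surface, if the arm or the gripper's body presses on something with over 40 N, if the wrist force passes 120 N, or if a joint passes its speed limit or range.

## Working session

There is one attempt and no reset: what is moved stays moved. The work goes in short steps, Python scripts to look and compute and a tool call to move; the robot and the scene stay as the last step left them, time stands still between calls to the robot, and variables do not carry over. Pictures are saved under pics/ and viewed, and the job is handed in when it is done.

Besides the shell and the picture viewer there is one more tool, called after ">>>" as name([rows], argument=value, ...), one row to a line, values as JSON. step_arm: Moves the arm, as the interface text tells. Shifts and turns lie within -1 to 1; 1 stands for 0.15 m of shift or 60 degrees of turn. Its arguments: {"type":"object","properties":{"plan":{"type":"array"},"squeeze":{"type":"number"}},"required":["plan"]}

```bash
ls; mkdir -p pics; python3 - <<'E'
from bench import r
import cv2
for n in ("scene","top"):
    im=r.snapshot(n); cv2.imwrite(f"pics/{n}0.png",im[:,:,::-1])
    c=r.calibration(n); print(n,c["mtx"],c["pose"])
print(r.observe())
E
```

```text
pics
scene [[454.81930762   0.         246.79709092]
 [  0.         454.81930762 200.07455132]
 [  0.           0.           1.        ]] [[-6.22574542e-01  5.95768282e-01 -5.07406240e-01  1.11599972e+03]
 [ 7.82482054e-01  4.83103075e-01 -3.92852712e-01  5.85192407e+02]
 [ 1.10803299e-02 -6.41616375e-01 -7.66945666e-01  1.06794530e+03]
 [ 0.00000000e+00  0.00000000e+00  0.00000000e+00  1.00000000e+00]]
top [[402.92444091   0.         255.8228052 ]
 [  0.         402.92444091 190.21675505]
 [  0.           0.           1.        ]] [[-6.66035432e-03 -9.86322407e-01  1.64692893e-01  2.47516021e+02]
 [-9.99894167e-01  8.69911860e-03  1.16610142e-02  2.87701281e+01]
 [-1.29342026e-02 -1.64597797e-01 -9.86275961e-01  1.13118045e+03]
 [ 0.00000000e+00  0.00000000e+00  0.00000000e+00  1.00000000e+00]]
{'t': 0.1, 'joint_positions': array([ 1.51808283e+00,  3.59297661e-01,  1.11817730e-02, -2.96889488e-04,
       -1.22410942e+00, -2.88086725e-01]), 'joint_velocities': array([ 0.00020186, -0.00329566,  0.00352569,  0.00061226,  0.00084908,
        0.00080039]), 'tau': array([-3.01756700e-03, -5.84163809e+01,  2.93750328e+01,  7.01558501e+00,
        1.01429070e-02, -6.05282617e-05]), 'position': array([225.50844938, 635.77769796, 233.74347594]), 'tool_rot': array([ 1.66601122,  1.56934034, -1.81648272]), 'wrist_force': array([-0.12719579,  0.36928946, -0.65680367]), 'torque': array([-0.0229553 ,  0.05049697,  0.06849954]), 'finger_gap': 87.61950738541586}
```

View pics/scene0.png

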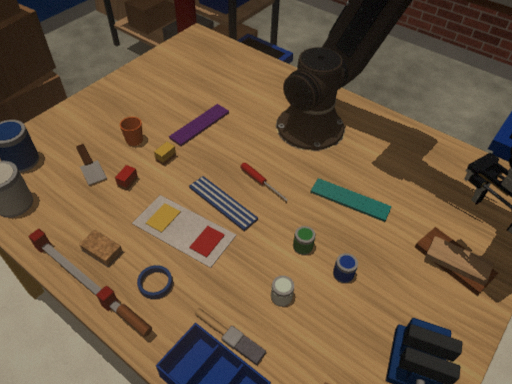

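View pics/top0.png

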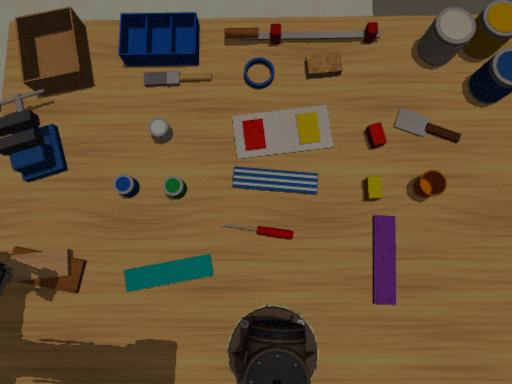

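```bash
cat > h.py <<'E'
import numpy as np, cv2
from bench import r
def cal(n):
    c=r.calibration(n); return c["mtx"],np.array(c["pose"])
def p2w(n,px,z):
    K,P=cal(n); px=np.atleast_2d(px).astype(float)
    d=(np.linalg.inv(K)@np.c_[px,np.ones(len(px))].T).T@P[:3,:3].T
    o=P[:3,3]; s=(z-o[2])/d[:,2]
    return (o+d*s[:,None])[:,:2]
def w2p(n,X):
    K,P=cal(n); X=np.atleast_2d(X).astype(float)
    c=(X-P[:3,3])@P[:3,:3]; u=c@K.T; return u[:,:2]/u[:,2:]
def zoom(n,im,c,w,f,name):
    x,y=c; x0=max(0,x-w);y0=max(0,y-w)
    cv2.imwrite(name,cv2.resize(im[y0:y+w,x0:x+w,::-1],None,fx=f,fy=f,interpolation=cv2.INTER_NEAREST))
E
python3 - <<'E'
from h import *
im=cv2.imread("pics/top0.png");sc=cv2.imread("pics/scene0.png")
a=[]
for I,cs in ((im,[(376,134),(374,187),(126,186),(159,129)]),(sc,[(126,177),(165,154),(345,267),(282,291)])):
    a.append(np.hstack([cv2.resize(I[y-18:y+18,x-18:x+18],(196,196),interpolation=cv2.INTER_NEAREST) for x,y in cs]))
cv2.imwrite("pics/z0.png",np.vstack(a))
E
```

```text
(no output)
```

View pics/z0.png

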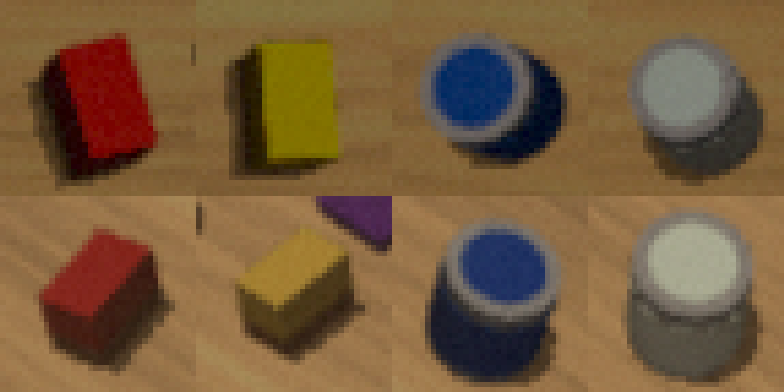

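The zooms show bright top faces clearly separated from the darker sides, e.g. red (376,134), yellow (374,187), blue lid (124,184), white lid (158,128). I'll measure those.

```bash
cat >> h.py <<'E'
def masks(im,top=True):
    h=cv2.cvtColor(im,cv2.COLOR_RGB2HSV); H,S,V=[h[...,i].astype(int) for i in range(3)]
    return H,S,V
def blob(m,near,rad=30):
    m=m.astype(np.uint8); k=np.zeros_like(m); cv2.circle(k,tuple(int(v) for v in near),rad,1,-1); m=m*k
    n,l,s,c=cv2.connectedComponentsWithStats(m,connectivity=4)
    i=1+np.argmax(s[1:,4]); return l==i,s[i,4],c[i]
def rect(n,m,z):
    # area moments mapped to plane z -> centre, long-axis yaw, dims
    ys,xs=np.nonzero(m); w=p2w(n,np.c_[xs,ys],z).astype(np.float32)
    c=w.mean(0); C=np.cov((w-c).T); e,v=np.linalg.eigh(C); L=np.sqrt(12*e)
    return c,np.degrees(np.arctan2(v[1,1],v[0,1])),L[::-1]
E
cat > meas.py <<'E'
from h import *
import sys
im=r.snapshot("top"); sc=r.snapshot("scene")
cv2.imwrite("pics/"+sys.argv[1]+"t.png",im[:,:,::-1]);cv2.imwrite("pics/"+sys.argv[1]+"s.png",sc[:,:,::-1])
Z=dict(red=45,yellow=45,rpad=7,ypad=7)
def go(n,I,pts):
    H,S,V=masks(I); out={}
    for k,(p,z) in pts.items():
        col=k[0]
        if col=='r': m=((H<8)|(H>172))&(S>150)
        elif col=='y': m=(H>18)&(H<35)&(S>(150 if n=="scene" else 200))
        elif col=='b': m=(H>95)&(H<130)&(S>120)
        elif col=='g': m=(H>50)&(H<85)&(S>100)
        elif col=='w': m=(S<50)
        v=V[p[1]-1:p[1]+2,p[0]-1:p[0]+2].mean()
        m&=(V>0.8*v)&(V<1.25*v)
        b,a,c=blob(m,p,22)
        cc,y,L=rect(n,b,z); print(n,k,a,c.round(1),cc.round(1),"yaw %.1f"%y,L.round(1))
go("top",im,dict(rleg=((376,134),45),yleg=((374,187),45),rpad=((254,134),7),ypad=((308,128),7),blue=((124,184),62),white=((158,128),62),green=((174,186),62)))
go("scene",sc,dict(rleg=((126,174),45),yleg=((165,151),45),rpad=((208,241),7),ypad=((163,218),7),blue=((346,262),62),white=((283,285),62),green=((304,235),62)))
E
python3 meas.py a
python3 - <<'E'
from h import *
for n,f,box in (("top","at",(225,160,325,200)),("scene","as",(180,170,265,235))):
    im=cv2.imread(f"pics/{f}.png")[:,:,::-1]; H,S,V=masks(im)
    x0,y0,x1,y1=box; k=np.zeros(H.shape,bool);k[y0:y1,x0:x1]=1
    m=((H>95)&(H<130)&(S>80)&k)|((S<45)&(V>110)&k)
    m=cv2.morphologyEx(m.astype(np.uint8),cv2.MORPH_CLOSE,np.ones((3,3)))
    n_,l,s,c=cv2.connectedComponentsWithStats(m); print(s[1:].tolist())
    b=l==1+np.argmax(s[1:,4]); print(n,rect(n,b,12))
    cv2.imwrite(f"pics/plank_{n}.png",b*255)
E
```

```text
top rleg 261 [377.4 133.4] [ 586.7 -298.4] yaw -165.8 [59.5 35.3]
top yleg 283 [374.5 186.8] [ 435.5 -282. ] yaw -179.5 [58.8 36.1]
top rpad 588 [253.8 134.1] [600.1  46.9] yaw -173.9 [88.4 57.9]
top ypad 576 [307.7 127.6] [ 618.  -109.7] yaw -173.7 [87.5 57.5]
top blue 161 [122.5 183.6] [447.5 402.5] yaw 142.6 [34.4 33.7]
top white 204 [157.8 126.1] [608.6 312. ] yaw 118.7 [40.7 39.1]
top green 164 [172.3 185. ] [442.5 267.2] yaw 110.6 [34.5 34. ]
scene rleg 163 [124.6 172.8] [ 590.2 -298.7] yaw -167.1 [59.5 35.4]
scene yleg 145 [163.9 148.4] [ 437.4 -282.4] yaw 179.4 [59.7 36.5]
scene rpad 533 [206.6 241. ] [603.4  47.2] yaw -173.7 [88.5 58.4]
scene ypad 471 [162.5 217.2] [ 621.4 -110.2] yaw -173.4 [88.  58.5]
scene blue 145 [347.  261.5] [449.3 401.6] yaw 125.5 [33.7 32.7]
scene white 209 [282.8 284.5] [609.  311.1] yaw -150.1 [38.3 36.9]
scene green 126 [304.8 233.5] [444.  266.4] yaw 153.6 [34.  32.6]
[[233, 167, 85, 27, 1708]]
top (array([463.46436, -12.2677 ], dtype=float32), np.float64(84.5340810045409), array([235.7316247 ,  58.85534658]))
[[190, 177, 67, 52, 1118], [183, 213, 1, 1, 1], [185, 215, 1, 1, 1], [194, 214, 4, 3, 5], [199, 216, 1, 1, 1], [201, 217, 3, 5, 6], [181, 218, 4, 2, 5], [190, 219, 1, 1, 1], [192, 221, 1, 1, 1], [206, 221, 1, 1, 1], [180, 223, 1, 1, 1], [196, 223, 1, 1, 1], [203, 223, 1, 3, 3], [186, 226, 1, 1, 1], [192, 227, 1, 2, 2], [182, 229, 1, 1, 1], [195, 229, 1, 1, 1], [197, 228, 1, 1, 1], [216, 228, 1, 1, 1], [222, 228, 3, 2, 4], [183, 231, 1, 1, 1], [189, 231, 2, 2, 2], [226, 230, 1, 1, 1], [228, 231, 1, 1, 1], [230, 233, 1, 1, 1], [194, 234, 4, 1, 4]]
scene (array([468.64468  ,  -6.0990095], dtype=float32), np.float64(84.4534676398336), array([231.93497753,  56.68866798]))[ WARN:0@0.598] global loadsave.cpp:1063 imwrite_ Unsupported depth image for selected encoder is fallbacked to CV_8U.
```

```bash
cat > go.py <<'E'
# usage: go.py "x y z jawyaw_deg" ...  -> scaled shift/turn in tool axes from the present pose
from h import *
from scipy.spatial.transform import Rotation as R
import sys
s=r.observe(); R0=R.from_euler('xyz',s["tool_rot"]); p=np.array(s["position"])
yv=R0.as_matrix()[:,1]; print("t %.2f"%s["t"],p.round(1),"jaw %.1f"%np.degrees(np.arctan2(yv[1],yv[0])),"gap %.1f"%s["finger_gap"],"F",s["wrist_force"].round(1),"q",s["joint_positions"].round(2))
for a in sys.argv[1:]:
    x,y,z,w=map(float,a.split()); cand=[]
    for k in (0,180):
        j=np.radians(w+k); Y=np.array([np.cos(j),np.sin(j),0]); X=np.array([0,0,-1.])
        Rt=R.from_matrix(np.c_[X,Y,np.cross(X,Y)]); cand.append((R0.inv()*Rt).as_rotvec(degrees=True)/60)
    rv=min(cand,key=np.linalg.norm)
    d=R0.inv().apply(np.array([x,y,z])-p)/150
    print(a,"->",d.round(3),rv.round(3))
E
python3 go.py "588.5 -298.5 200 103.6" "436.5 -282 200 90" "448 402 200 90"
```

```text
t 0.20 [225.6 635.9 234. ] jaw -109.5 gap 87.6 F [ 0.1 -0.1  0. ] q [ 1.52  0.36  0.01 -0.   -1.22 -0.29]
588.5 -298.5 200 103.6 -> [ 0.232  5.062 -4.363] [-0.552  0.    -0.001]
436.5 -282 200 90 -> [ 0.232  5.297 -3.371] [-0.325  0.    -0.001]
448 402 200 90 -> [ 0.228  0.974 -1.919] [-0.325  0.    -0.001]
```

>>> step_arm([
  [[1, 0.05, 1, -0.86, -0.55, 0, 0], [1, 0.05, 1, -0.86, -0.55, 0, 0], [1, 0.05, 1, -0.86, -0.55, 0, 0], [1, 0.05, 1, -0.86, -0.55, 0, 0], [1, 0.05, 1, -0.86, -0.55, 0, 0]],
], squeeze=25)

```text
t: 0.7
position: [298.0, 446.8, 227.4]
tool_rot: [0.511, 1.57, -2.393]
wrist_force: [0.3, 1.4, -0.1]
finger_gap: 87.6
```

```bash
python3 go.py "588.5 -298.5 200 103.6"
```

```text
t 0.70 [298.  446.8 227.4] jaw -76.4 gap 87.6 F [ 0.3  1.4 -0.1] q [ 1.35  0.14 -0.3  -0.   -1.13  0.46]
588.5 -298.5 200 103.6 -> [ 0.184  5.285 -0.715] [-0.     0.001 -0.   ]
```

>>> step_arm([
  [[1, 0.05, 1, -0.4, 0, 0, 0], [1, 0.05, 1, -0.4, 0, 0, 0], [1, 0.05, 1, -0.4, 0, 0, 0], [1, 0.05, 1, -0.4, 0, 0, 0]],
])

```text
t: 1.1
position: [391.6, 316.4, 219.4]
tool_rot: [0.83, 1.57, -2.08]
wrist_force: [-0.1, 0.5, -0.4]
finger_gap: 87.6
```

>>> step_arm([
  [[1, 0.05, 1, -0.3, 0, 0, 0], [1, 0.05, 1, -0.3, 0, 0, 0], [1, 0.05, 1, -0.3, 0, 0, 0], [1, 0.05, 1, -0.3, 0, 0, 0]],
])

```text
t: 1.5
position: [470.3, 181.0, 211.7]
tool_rot: [0.734, 1.57, -2.177]
wrist_force: [-0.5, 0.5, -0.1]
finger_gap: 87.4
```

>>> step_arm([
  [[1, 0.05, 1, 0, 0, 0, 0], [1, 0.05, 1, 0, 0, 0, 0], [1, 0.05, 1, 0, 0, 0, 0], [1, 0.05, 1, 0, 0, 0, 0]],
])

```text
t: 1.9
position: [504.3, 34.5, 204.1]
tool_rot: [0.417, 1.569, -2.495]
wrist_force: [-0.1, 0.5, -0.0]
finger_gap: 87.9
```

>>> step_arm([
  [[1, 0.05, 1, 0, 0, 0, 0], [1, 0.05, 1, 0, 0, 0, 0], [1, 0.05, 1, 0, 0, 0, 0], [1, 0.05, 1, 0, 0, 0, 0]],
])

```text
t: 2.3
position: [539.6, -111.1, 196.2]
tool_rot: [0.31, 1.569, -2.601]
wrist_force: [-0.1, 0.5, -1.0]
finger_gap: 87.9
```

>>> step_arm([
  [[1, 0, 1, 0, 0, 0, 0], [1, 0, 1, 0, 0, 0, 0], [1, 0, 1, 0, 0, 0, 0], [1, 0, 1, 0, 0, 0, 0]],
])

```text
t: 2.7
position: [575.0, -256.9, 196.0]
tool_rot: [0.431, 1.57, -2.48]
wrist_force: [-0.9, 1.1, -1.1]
finger_gap: 87.4
```

```bash
python3 go.py "588.5 -298.5 120 103.6" "588.5 -298.5 17 103.6"
```

```text
t 2.70 [ 575.  -256.9  196. ] jaw -76.7 gap 87.4 F [-0.9  1.1 -1.1] q [-0.11  0.31 -0.15  0.   -1.11  1.91]
588.5 -298.5 120 103.6 -> [ 0.507  0.291 -0.025] [-0.006  0.001 -0.   ]
588.5 -298.5 17 103.6 -> [ 1.194  0.29  -0.025] [-0.006  0.001 -0.   ]
```

>>> step_arm([
  [[1, 0.3, 0.29, -0.025, -0.006, 0, 0], [1, 0.6, 0.29, -0.025, -0.006, 0, 0], [1, 0.8, 0.29, -0.025, -0.006, 0, 0], [1, 0.8, 0.29, -0.025, -0.006, 0, 0], [1, 0.8, 0.29, -0.025, -0.006, 0, 0]],
])

```text
t: 3.2
position: [588.4, -293.9, 77.5]
tool_rot: [0.165, 1.57, -2.734]
wrist_force: [0.1, 0.6, 1.6]
finger_gap: 87.6
```

```bash
python3 go.py "588.5 -298.5 17 103.6"
```

```text
t 3.20 [ 588.4 -293.9   77.5] jaw -76.1 gap 87.6 F [0.1 0.6 1.6] q [-0.17  0.46 -0.22  0.   -0.9   1.98]
588.5 -298.5 17 103.6 -> [0.403 0.03  0.006] [ 0.005  0.001 -0.   ]
```

>>> step_arm([
  [[1, 0.2, 0.03, 0.006, 0, 0, 0], [1, 0.2, 0.03, 0.006, 0, 0, 0], [1, 0.2, 0.03, 0.006, 0, 0, 0], [1, 0.2, 0.03, 0.006, 0, 0, 0]],
])

```text
t: 3.6
position: [589.4, -299.2, 49.7]
tool_rot: [2.583, 1.567, -0.316]
wrist_force: [0.6, -0.9, 0.2]
finger_gap: 87.6
```

```bash
python3 go.py "588.5 -298.5 17 103.6"
```

```text
t 3.60 [ 589.4 -299.2   49.7] jaw -76.1 gap 87.6 F [ 0.6 -0.9  0.2] q [-0.18  0.49 -0.23  0.   -0.84  1.99]
588.5 -298.5 17 103.6 -> [ 0.218 -0.006  0.005] [ 0.005 -0.003 -0.002]
```

>>> step_arm([
  [[1, 0.12, -0.005, 0.005, 0, 0, 0], [1, 0.215, -0.005, 0.005, 0, 0, 0], [1, 0.215, -0.005, 0.005, 0, 0, 0], [0, 0.215, -0.005, 0.005, 0, 0, 0], [0, 0.215, -0.005, 0.005, 0, 0, 0], [0, 0.215, -0.005, 0.005, 0, 0, 0], [0, 0.215, -0.005, 0.005, 0, 0, 0], [0, 0.215, -0.005, 0.005, 0, 0, 0]],
])

```text
t: 4.4
position: [587.1, -298.8, 15.1]
tool_rot: [2.626, 1.57, -0.274]
wrist_force: [0.3, 0.8, 0.8]
finger_gap: 53.1
```

```bash
python3 go.py "601.8 47 100 96.4"
```

```text
t 4.40 [ 587.1 -298.8   15.1] jaw -76.2 gap 53.1 F [0.3 0.8 0.8] q [-0.18  0.53 -0.26  0.   -0.77  1.99]
601.8 47 100 96.4 -> [-0.566 -2.215 -0.646] [ 0.124 -0.    -0.   ]
```

Fingers still closing; wait a little more.

>>> step_arm([
  [[0, 0, 0, 0, 0, 0, 0], [0, 0, 0, 0, 0, 0, 0], [0, 0, 0, 0, 0, 0, 0], [0, 0, 0, 0, 0, 0, 0], [0, 0, 0, 0, 0, 0, 0], [0, 0, 0, 0, 0, 0, 0]],
])

```text
t: 5.0
position: [587.0, -298.7, 14.9]
tool_rot: [2.13, 1.571, -0.77]
wrist_force: [-0.0, -0.5, 0.6]
finger_gap: 35.9
```

```bash
python3 go.py "601.8 47 100 96.4"
```

```text
t 5.00 [ 587.  -298.7   14.9] jaw -76.2 gap 35.9 F [-0.  -0.5  0.6] q [-0.18  0.53 -0.26  0.   -0.77  1.99]
601.8 47 100 96.4 -> [-0.568 -2.214 -0.647] [ 0.124 -0.    -0.   ]
```

>>> step_arm([
  [[0, -0.3, 0, 0, 0, 0, 0], [0, -0.5, -0.2, 0, 0, 0, 0], [0, -0.5, -1, -0.3, 0.12, 0, 0], [0, -0.5, -1, -0.3, 0.12, 0, 0], [0, -0.5, -1, -0.3, 0.12, 0, 0], [0, -0.5, -1, -0.3, 0.12, 0, 0]],
])

```text
t: 5.6
position: [595.3, -138.9, 90.0]
tool_rot: [-2.569, 1.57, 0.693]
wrist_force: [-0.6, -0.1, -0.4]
finger_gap: 36.3
```

>>> step_arm([
  [[0, 0, -1, -0.3, 0, 0, 0], [0, 0, -1, -0.3, 0, 0, 0], [0, 0, -1, -0.3, 0, 0, 0], [0, 0, -1, -0.3, 0, 0, 0], [0, 0, -1, -0.3, 0, 0, 0]],
])

```text
t: 6.1
position: [622.2, 13.2, 89.4]
tool_rot: [0.032, 1.57, -2.992]
wrist_force: [-0.7, -0.1, -1.4]
finger_gap: 36.1
```

```bash
python3 go.py "600.3 47 35 96.4" "600.3 47 22 96.4"
```

```text
t 6.10 [622.2  13.2  89.4] jaw -83.2 gap 36.1 F [-0.7 -0.1 -1.4] q [ 0.33  0.4  -0.29 -0.   -0.89  1.35]
600.3 47 35 96.4 -> [ 0.363 -0.241  0.118] [ 0.006  0.001 -0.   ]
600.3 47 22 96.4 -> [ 0.45  -0.241  0.118] [ 0.006  0.001 -0.   ]
```

>>> step_arm([
  [[0, 0.2, -0.241, 0.118, 0.006, 0, 0], [0, 0.35, -0.241, 0.118, 0.006, 0, 0], [0, 0.35, -0.241, 0.118, 0.006, 0, 0], [0, 0.35, -0.241, 0.118, 0.006, 0, 0], [0, 0.35, -0.241, 0.118, 0.006, 0, 0]],
])

```text
t: 6.6
position: [601.6, 44.8, 38.5]
tool_rot: [-3.07, 1.569, 0.18]
wrist_force: [-0.1, 0.0, -0.4]
finger_gap: 35.6
```

```bash
python3 go.py "600.3 47 22 96.4"
```

```text
t 6.60 [601.6  44.8  38.5] jaw -83.8 gap 35.6 F [-0.1  0.  -0.4] q [ 0.4   0.43 -0.38  0.   -0.76  1.28]
600.3 47 22 96.4 -> [ 0.11  -0.016  0.007] [-0.003 -0.002  0.   ]
```

>>> step_arm([
  [[0, 0.05, -0.01, 0.005, 0, 0, 0], [0, 0.08, -0.01, 0.005, 0, 0, 0], [0, 0.08, -0.01, 0.005, 0, 0, 0], [0, 0.08, -0.01, 0.005, 0, 0, 0]],
])

```text
t: 7.0
position: [599.5, 47.1, 25.2]
tool_rot: [0.393, 1.57, -2.639]
wrist_force: [0.6, 0.5, -0.9]
finger_gap: 36.1
```

```bash
python3 go.py "600.3 47 22 96.4"
```

```text
t 7.00 [599.5  47.1  25.2] jaw -83.7 gap 36.1 F [ 0.6  0.5 -0.9] q [ 0.4   0.45 -0.39  0.   -0.73  1.28]
600.3 47 22 96.4 -> [ 0.022  0.001 -0.005] [-0.002  0.    -0.   ]
```

>>> step_arm([
  [[0, 0.022, 0, -0.005, 0, 0, 0], [0, 0.022, 0, -0.005, 0, 0, 0], [1, 0.022, 0, -0.005, 0, 0, 0], [1, 0.022, 0, -0.005, 0, 0, 0], [1, 0.022, 0, -0.005, 0, 0, 0], [1, 0.022, 0, -0.005, 0, 0, 0], [1, -0.1, 0, -0.005, 0, 0, 0], [1, -0.4, 0, -0.005, 0, 0, 0], [1, -0.7, 0, -0.005, 0, 0, 0]],
])

```text
t: 7.9
position: [599.5, 46.9, 130.8]
tool_rot: [0.302, 1.568, -2.73]
wrist_force: [1.6, -0.7, 0.4]
finger_gap: 85.0
```

```bash
python3 go.py "436.5 -282 120 90"
```

```text
t 7.90 [599.5  46.9 130.8] jaw -83.7 gap 85.0 F [ 1.6 -0.7  0.4] q [ 0.4   0.33 -0.29  0.   -0.96  1.28]
436.5 -282 120 90 -> [0.077 2.061 1.32 ] [ 0.105  0.002 -0.001]
```

>>> step_arm([
  [[1, 0, 1, 0.65, 0.105, 0, 0], [1, 0, 1, 0.65, 0.105, 0, 0], [1, 0, 1, 0.65, 0.105, 0, 0], [1, 0, 1, 0.65, 0.105, 0, 0], [1, 0, 1, 0.65, 0.105, 0, 0]],
])

```text
t: 8.4
position: [517.6, -115.1, 130.6]
tool_rot: [-0.317, 1.57, 2.821]
wrist_force: [1.0, -0.2, 0.1]
finger_gap: 87.4
```

```bash
python3 go.py "436.5 -282 60 90"
```

```text
t 8.40 [ 517.6 -115.1  130.6] jaw -90.2 gap 87.4 F [ 1.  -0.2  0.1] q [ 0.15  0.22 -0.45 -0.   -0.91  1.42]
436.5 -282 60 90 -> [0.471 1.115 0.536] [-0.004  0.     0.   ]
```

>>> step_arm([
  [[1, 0, 1, 0.53, 0, 0, 0], [1, 0, 1, 0.53, 0, 0, 0], [1, 0.1, 1, 0.53, 0, 0, 0], [1, 0.35, 1, 0.53, 0, 0, 0], [1, 0.35, 1, 0.53, 0, 0, 0], [1, 0.35, 1, 0.53, 0, 0, 0]],
])

```text
t: 9.0
position: [440.0, -262.7, 77.4]
tool_rot: [-0.006, 1.569, 3.134]
wrist_force: [0.4, -0.9, -0.6]
finger_gap: 87.3
```

```bash
python3 go.py "436.5 -282 15.5 90"
```

```text
t 9.00 [ 440.  -262.7   77.4] jaw -90.1 gap 87.3 F [ 0.4 -0.9 -0.6] q [-0.15  0.26 -0.54  0.   -0.77  1.72]
436.5 -282 15.5 90 -> [0.412 0.129 0.022] [-0.001  0.002  0.   ]
```

>>> step_arm([
  [[1, 0.1, 0.129, 0.022, 0, 0, 0], [1, 0.15, 0.129, 0.022, 0, 0, 0], [1, 0.15, 0.129, 0.022, 0, 0, 0], [1, 0.15, 0.129, 0.022, 0, 0, 0]],
])

```text
t: 9.4
position: [437.8, -281.2, 56.1]
tool_rot: [2.759, 1.57, -0.382]
wrist_force: [-0.4, 0.2, 0.8]
finger_gap: 87.7
```

```bash
python3 go.py "436.5 -282 15.5 90"
```

```text
t 9.40 [ 437.8 -281.2   56.1] jaw -90.0 gap 87.7 F [-0.4  0.2  0.8] q [-0.19  0.3  -0.55  0.   -0.72  1.76]
436.5 -282 15.5 90 -> [0.27  0.005 0.009] [ 0.001 -0.001 -0.   ]
```

>>> step_arm([
  [[1, 0.15, 0.005, 0.008, 0, 0, 0], [0.7, 0.27, 0.005, 0.008, 0, 0, 0], [0, 0.27, 0.005, 0.008, 0, 0, 0], [0, 0.27, 0.005, 0.008, 0, 0, 0], [0, 0.27, 0.005, 0.008, 0, 0, 0], [0, 0.27, 0.005, 0.008, 0, 0, 0], [0, 0.27, 0.005, 0.008, 0, 0, 0], [0, 0.27, 0.005, 0.008, 0, 0, 0], [0, 0.27, 0.005, 0.008, 0, 0, 0], [0, 0.27, 0.005, 0.008, 0, 0, 0]],
])

```text
t: 10.4
position: [435.9, -282.7, 15.2]
tool_rot: [2.721, 1.57, -0.421]
wrist_force: [-0.2, 2.1, 4.9]
finger_gap: 35.9
```

>>> step_arm([
  [[0, 0, 0, 0, 0, 0, 0], [0, 0, 0, 0, 0, 0, 0], [0, 0, 0, 0, 0, 0, 0]],
])

```text
t: 10.7
position: [435.9, -282.6, 15.2]
tool_rot: [2.725, 1.57, -0.417]
wrist_force: [-0.9, 0.5, 6.0]
finger_gap: 35.9
```

```bash
python3 go.py "619.7 -110 100 96.4"
```

```text
t 10.70 [ 435.9 -282.6   15.2] jaw -90.0 gap 35.9 F [-0.9  0.5  6. ] q [-0.2   0.36 -0.59  0.   -0.62  1.77]
619.7 -110 100 96.4 -> [-0.565 -1.151 -1.225] [-0.107 -0.    -0.   ]
```

>>> step_arm([
  [[0, -0.3, 0, 0, 0, 0, 0], [0, -0.55, -0.2, -0.2, 0, 0, 0], [0, -0.55, -1, -1, -0.107, 0, 0], [0, -0.55, -1, -1, -0.107, 0, 0], [0, -0.55, -1, -1, -0.107, 0, 0], [0, -0.55, -1, -1, -0.107, 0, 0], [0, -0.55, -1, -1, -0.107, 0, 0]],
])

```text
t: 11.4
position: [587.9, -130.3, 96.8]
tool_rot: [2.805, 1.571, -0.222]
wrist_force: [-0.8, -0.2, -1.4]
finger_gap: 35.9
```

```bash
python3 go.py "619.1 -110 35 96.4"
```

```text
t 11.40 [ 587.9 -130.3   96.8] jaw -83.4 gap 35.9 F [-0.8 -0.2 -1.4] q [ 0.11  0.36 -0.33  0.   -0.88  1.58]
619.1 -110 35 96.4 -> [ 0.412 -0.111 -0.222] [ 0.003 -0.    -0.   ]
```

>>> step_arm([
  [[0, 0.2, -0.11, -0.22, 0, 0, 0], [0, 0.4, -0.11, -0.22, 0, 0, 0], [0, 0.4, -0.11, -0.22, 0, 0, 0], [0, 0.4, -0.11, -0.22, 0, 0, 0], [0, 0.4, -0.11, -0.22, 0, 0, 0]],
])

```text
t: 11.9
position: [617.0, -113.3, 38.8]
tool_rot: [2.92, 1.569, -0.11]
wrist_force: [0.2, 0.3, -1.2]
finger_gap: 36.0
```

```bash
python3 go.py "619.1 -110 22.3 96.4"
```

```text
t 11.90 [ 617.  -113.3   38.8] jaw -83.6 gap 36.0 F [ 0.2  0.3 -1.2] q [ 0.13  0.46 -0.32  0.   -0.78  1.55]
619.1 -110 22.3 96.4 -> [ 0.11  -0.02  -0.016] [-0.001 -0.001 -0.   ]
```

>>> step_arm([
  [[0, 0.05, -0.01, -0.008, 0, 0, 0], [0, 0.08, -0.01, -0.008, 0, 0, 0], [0, 0.08, -0.01, -0.008, 0, 0, 0], [0, 0.08, -0.01, -0.008, 0, 0, 0]],
])

```text
t: 12.3
position: [617.7, -111.0, 25.4]
tool_rot: [0.847, 1.571, -2.183]
wrist_force: [-0.5, 0.2, -1.3]
finger_gap: 36.1
```

```bash
python3 go.py "619.1 -110 22.3 96.4"
```

```text
t 12.30 [ 617.7 -111.    25.4] jaw -83.6 gap 36.1 F [-0.5  0.2 -1.3] q [ 0.13  0.48 -0.33  0.   -0.76  1.55]
619.1 -110 22.3 96.4 -> [ 0.021 -0.006 -0.01 ] [-0.  0. -0.]
```

>>> step_arm([
  [[0, 0.021, -0.006, -0.009, 0, 0, 0], [0, 0.021, -0.006, -0.009, 0, 0, 0], [1, 0.021, -0.006, -0.009, 0, 0, 0], [1, 0.021, -0.006, -0.009, 0, 0, 0], [1, 0.021, -0.006, -0.009, 0, 0, 0], [1, 0.021, -0.006, -0.009, 0, 0, 0], [1, -0.1, -0.006, -0.009, 0, 0, 0], [1, -0.4, -0.006, -0.009, 0, 0, 0], [1, -0.7, -0.006, 0.2, 0, 0, 0], [1, -0.7, -0.006, 0.6, 0, 0, 0]],
])

```text
t: 13.3
position: [545.6, -118.6, 134.4]
tool_rot: [2.952, 1.561, -0.076]
wrist_force: [-0.7, 0.4, -0.2]
finger_gap: 87.0
```

>>> step_arm([
  [[1, -0.3, 0.9, 0.5, 0, 0, 0], [1, -0.3, 0.9, 0.5, 0, 0, 0], [1, -0.3, 0.9, 0.5, 0, 0, 0], [1, -0.3, 0.9, 0.5, 0, 0, 0]],
])

```text
t: 13.7
position: [480.3, -264.4, 176.5]
tool_rot: [2.634, 1.568, -0.398]
wrist_force: [0.7, 0.5, -0.6]
finger_gap: 87.6
```

```bash
python3 - <<'E'
from h import *
a=r.snapshot("top");b=r.snapshot("scene")
cv2.imwrite("pics/b_t.png",a[:,:,::-1]);cv2.imwrite("pics/b_s.png",b[:,:,::-1])
cv2.imwrite("pics/b.png",np.hstack([cv2.resize(a[90:210,210:350,::-1],(400,343)),cv2.resize(b[160:280,110:250,::-1],(400,343))]))
E
python3 go.py
```

```text
t 13.80 [ 480.9 -262.7  175.3] jaw -83.8 gap 87.5 F [-0.1 -0.3  0.3] q [-0.14  0.2  -0.35  0.   -1.02  1.82]
```

View pics/b.png

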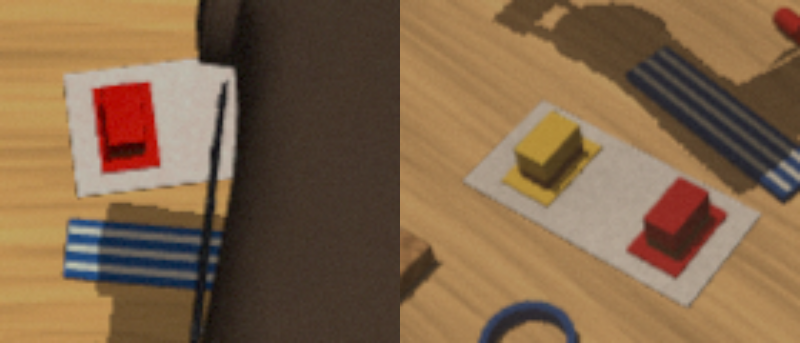

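```bash
python3 - <<'E'
from h import *
b=cv2.imread("pics/b_s.png")[:,:,::-1].copy(); H,S,V=masks(b)
for k,p in (("r",w2p("scene",[[603.4,47.2,52]])[0]),("y",w2p("scene",[[621.4,-110.2,52]])[0])):
    p=p.round().astype(int); v=V[p[1]-1:p[1]+2,p[0]-1:p[0]+2].mean()
    m=(((H<8)|(H>172)) if k=="r" else (H>15)&(H<35))&(S>110)&(V>.87*v)&(V<1.2*v)
    bl,a,c=blob(m,p,14); print(k,p,v,a,c,rect("scene",bl,52))
E
```

```text
r [206 232] 145.11111111111111 227 [206.05726872 231.34361233] (array([602.078   ,  47.521664], dtype=float32), np.float64(-173.72509856260706), array([59.41999638, 35.7337001 ]))
y [160 207] 179.44444444444446 197 [160.67005076 207.33502538] (array([ 620.4826  , -110.123566], dtype=float32), np.float64(-174.39624459351097), array([58.25878582, 35.86925003]))
```

>>> step_arm([
  [[1, 0, -0.8, 0, 0.14, 0, 0], [1, 0, -0.8, 0, 0.28, 0, 0], [1, 0, -0.8, 0, 0.42, 0, 0], [1, 0, -0.8, 0, 0.56, 0, 0], [1, 0, -0.8, 0, 0.7, 0, 0], [1, 0, -0.8, 0, 0.84, 0, 0], [1, 0, -0.8, 0, 0.98, 0, 0]],
])

```text
t: 14.5
position: [468.2, -140.5, 174.0]
tool_rot: [0.603, 1.57, 2.84]
wrist_force: [0.5, 0.1, -0.5]
finger_gap: 87.7
```

```bash
python3 go.py "465 -12.2 80 -5.5"
```

```text
t 14.50 [ 468.2 -140.5  174. ] jaw -141.8 gap 87.7 F [ 0.5  0.1 -0.5] q [ 0.11  0.1  -0.48 -0.   -0.99  0.56]
465 -12.2 80 -5.5 -> [ 0.627 -0.512  0.685] [ 0.728  0.    -0.001]
```

>>> step_arm([
  [[1, 0, -0.5, 0.68, 0.15, 0, 0], [1, 0, -0.5, 0.68, 0.3, 0, 0], [1, 0.2, -0.5, 0.68, 0.45, 0, 0], [1, 0.4, -0.5, 0.68, 0.6, 0, 0], [1, 0.6, -0.5, 0.68, 0.728, 0, 0], [1, 0.6, -0.5, 0.68, 0.728, 0, 0], [1, 0.6, -0.5, 0.68, 0.728, 0, 0], [1, 0.6, -0.5, 0.68, 0.728, 0, 0]],
])

```text
t: 15.3
position: [463.7, -14.6, 84.5]
tool_rot: [-1.782, 1.571, -0.299]
wrist_force: [0.7, -0.8, 0.2]
finger_gap: 87.8
```

```bash
python3 go.py "465 -12.2 40 -5.5"
```

```text
t 15.30 [463.7 -14.6  84.5] jaw 175.0 gap 87.8 F [ 0.7 -0.8  0.2] q [ 0.39  0.17 -0.64  0.   -0.76 -0.48]
465 -12.2 40 -5.5 -> [ 0.297 -0.007  0.017] [ 0.008 -0.     0.   ]
```

>>> step_arm([
  [[1, 0.15, -0.007, 0.017, 0.008, 0, 0], [1, 0.3, -0.007, 0.017, 0.008, 0, 0], [1, 0.3, -0.007, 0.017, 0.008, 0, 0], [1, 0.3, -0.007, 0.017, 0.008, 0, 0], [1, 0.3, -0.007, 0.017, 0.008, 0, 0]],
])

```text
t: 15.8
position: [465.6, -12.6, 40.7]
tool_rot: [-1.182, 1.569, 0.29]
wrist_force: [-0.0, 0.0, -0.2]
finger_gap: 88.0
```

```bash
python3 go.py "465 -12.2 10 -5.5"; python3 - <<'E'
from h import *
b=r.snapshot("scene")
cv2.imwrite("pics/c.png",cv2.resize(b[140:260,150:300,::-1],(750,600)))
E
```

```text
t 15.80 [465.6 -12.6  40.7] jaw 174.4 gap 88.0 F [-0.   0.  -0.2] q [ 0.4   0.25 -0.68  0.   -0.64 -0.5 ]
465 -12.2 10 -5.5 -> [0.205 0.005 0.002] [-0.002  0.001  0.002]
```

View pics/c.png

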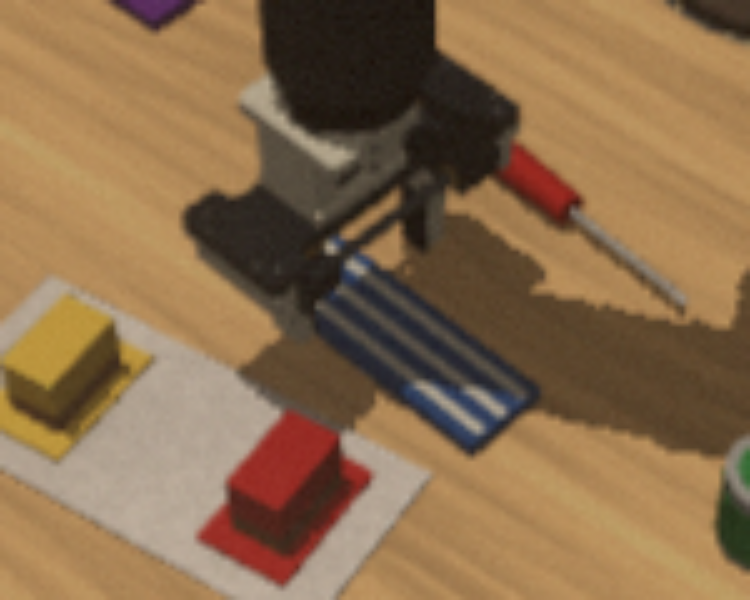

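>>> step_arm([
  [[1, 0.1, 0.005, 0.002, 0, 0, 0], [1, 0.2, 0.005, 0.002, 0, 0, 0], [0.8, 0.2, 0.005, 0.002, 0, 0, 0], [0, 0.2, 0.005, 0.002, 0, 0, 0], [0, 0.2, 0.005, 0.002, 0, 0, 0], [0, 0.2, 0.005, 0.002, 0, 0, 0], [0, 0.2, 0.005, 0.002, 0, 0, 0], [0, 0.2, 0.005, 0.002, 0, 0, 0]],
])

```text
t: 16.65
position: [464.4, -12.4, 10.2]
tool_rot: [-1.201, 1.57, 0.27]
wrist_force: [-2.6, 0.5, 7.2]
finger_gap: 59.6
```

```bash
python3 go.py "610.7 -31.5 100 6.3"
```

```text
t 16.65 [464.4 -12.4  10.2] jaw 174.3 gap 59.6 F [-2.6  0.5  7.2] q [ 0.4   0.3  -0.71  0.   -0.56 -0.5 ]
610.7 -31.5 100 6.3 -> [-0.597 -0.984 -0.03 ] [-0.2    0.     0.001]
```

>>> step_arm([
  [[0, 0, 0, 0, 0, 0, 0], [0, -0.1, 0, 0, 0, 0, 0], [0, -0.3, 0, 0, 0, 0, 0], [0, -0.5, 0, 0, 0, 0, 0], [0, -0.65, 0, 0, 0, 0, 0], [0, -0.65, 0, 0, 0, 0, 0]],
], squeeze=35)

```text
t: 17.25
position: [465.8, -12.0, 110.1]
tool_rot: [-1.162, 1.565, 0.309]
wrist_force: [-0.0, 0.9, -1.5]
finger_gap: 59.5
```

```bash
python3 go.py "610.7 -31.5 100 6.3"; python3 - <<'E'
from h import *
b=r.snapshot("scene")
cv2.imwrite("pics/d.png",cv2.resize(b[120:260,130:305,::-1],(750,600)))
E
```

```text
t 17.25 [465.8 -12.  110.1] jaw 174.3 gap 59.5 F [-0.   0.9 -1.5] q [ 0.4   0.14 -0.61  0.   -0.82 -0.5 ]
610.7 -31.5 100 6.3 -> [ 0.073 -0.973 -0.034] [-0.199  0.002  0.005]
```

View pics/d.png

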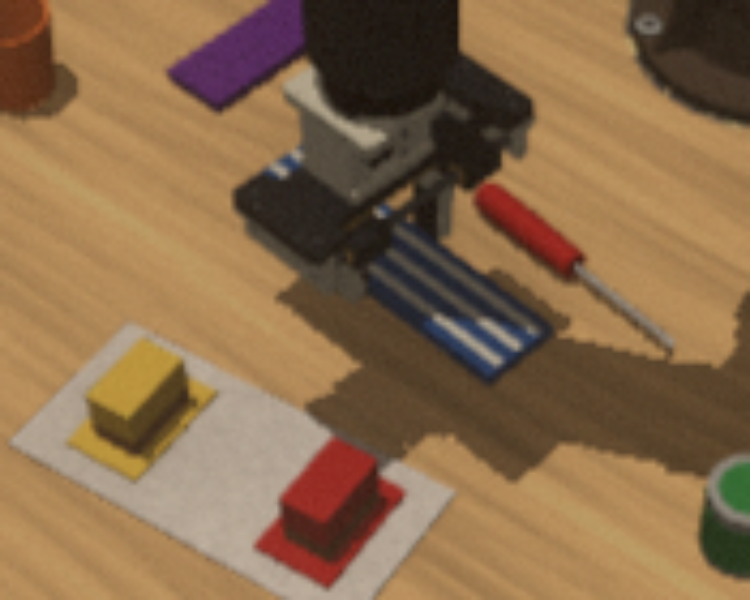

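>>> step_arm([
  [[0, 0.05, -0.3, -0.01, -0.08, 0, 0], [0, 0.05, -0.6, -0.02, -0.15, 0, 0], [0, 0.05, -0.85, -0.03, -0.2, 0, 0], [0, 0.05, -0.97, -0.034, -0.2, 0, 0], [0, 0.05, -0.97, -0.034, -0.2, 0, 0], [0, 0.05, -0.97, -0.034, -0.2, 0, 0], [0, 0.05, -0.97, -0.034, -0.2, 0, 0]],
])

```text
t: 18.0
position: [606.8, -32.1, 98.6]
tool_rot: [1.563, 1.569, -3.04]
wrist_force: [-0.5, 0.9, -0.9]
finger_gap: 59.6
```

```bash
python3 go.py "610 -31.7 75 6.4"
```

```text
t 18.00 [606.8 -32.1  98.6] jaw -173.7 gap 59.6 F [-0.5  0.9 -0.9] q [ 0.27  0.37 -0.31 -0.   -0.89 -0.16]
610 -31.7 75 6.4 -> [ 0.157 -0.022  0.   ] [-0.002  0.    -0.002]
```

>>> step_arm([
  [[0, 0.08, -0.02, 0, 0, 0, 0], [0, 0.16, -0.02, 0, 0, 0, 0], [0, 0.16, -0.02, 0, 0, 0, 0], [0, 0.16, -0.02, 0, 0, 0, 0], [0, 0.16, -0.02, 0, 0, 0, 0]],
])

```text
t: 18.5
position: [611.4, -31.7, 75.7]
tool_rot: [-1.984, 1.571, -0.303]
wrist_force: [0.1, -0.0, 0.2]
finger_gap: 59.6
```

```bash
python3 go.py "610 -31.7 62.5 6.4"; python3 - <<'E'
from h import *
b=r.snapshot("scene")
cv2.imwrite("pics/e.png",cv2.resize(b[150:290,100:275,::-1],(750,600)))
E
```

```text
t 18.50 [611.4 -31.7  75.7] jaw -173.7 gap 59.6 F [ 0.1 -0.   0.2] q [ 0.27  0.4  -0.32  0.   -0.85 -0.16]
610 -31.7 62.5 6.4 -> [0.088 0.009 0.001] [-0.001 -0.     0.   ]
```

View pics/e.png

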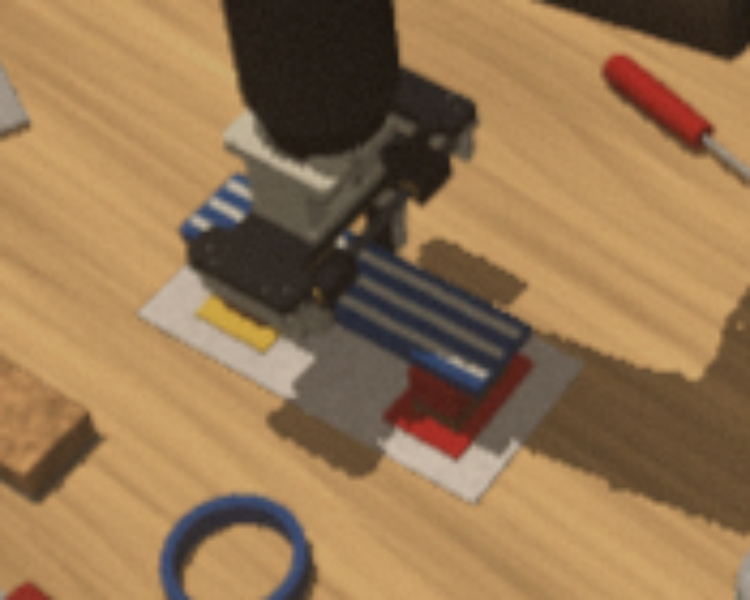

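Looks aligned and level. Lower the rest and watch the force.

>>> step_arm([
  [[0, 0.04, 0.008, 0, 0, 0, 0], [0, 0.07, 0.008, 0, 0, 0, 0], [0, 0.08, 0.008, 0, 0, 0, 0], [0, 0.08, 0.008, 0, 0, 0, 0], [0, 0.08, 0.008, 0, 0, 0, 0]],
])

```text
t: 19.05
position: [610.1, -31.9, 63.5]
tool_rot: [2.648, 1.571, -1.955]
wrist_force: [-0.3, -0.1, -1.4]
finger_gap: 59.6
```

```bash
python3 go.py "610 -31.7 62.2 6.4"
```

```text
t 19.05 [610.1 -31.9  63.5] jaw -173.7 gap 59.6 F [-0.3 -0.1 -1.4] q [ 0.27  0.41 -0.34  0.   -0.82 -0.16]
610 -31.7 62.2 6.4 -> [0.009 0.    0.001] [-0.002 -0.    -0.   ]
```

>>> step_arm([
  [[0, 0.008, 0, 0, 0, 0, 0], [0, 0.012, 0, 0, 0, 0, 0], [0, 0.012, 0, 0, 0, 0, 0]],
])

```text
t: 19.35
position: [610.3, -31.8, 62.3]
tool_rot: [-1.654, 1.57, 0.027]
wrist_force: [-1.7, 0.9, 3.8]
finger_gap: 59.6
```

```bash
python3 go.py "610 -31.7 62.2 6.4"
```

```text
t 19.35 [610.3 -31.8  62.3] jaw -173.7 gap 59.6 F [-1.7  0.9  3.8] q [ 0.27  0.41 -0.34  0.   -0.82 -0.16]
610 -31.7 62.2 6.4 -> [0.001 0.002 0.001] [-0.001 -0.     0.001]
```

>>> step_arm([
  [[1, 0, 0, 0, 0, 0, 0], [1, 0, 0, 0, 0, 0, 0], [1, 0, 0, 0, 0, 0, 0], [1, 0, 0, 0, 0, 0, 0], [1, 0, 0, 0, 0, 0, 0], [1, -0.1, 0, 0, 0, 0, 0], [1, -0.3, 0, 0, 0, 0, 0], [1, -0.6, 0, 0, 0, 0, 0], [1, -0.7, 0.2, 0, 0, 0, 0], [1, -0.8, 0.6, 0, 0, 0, 0]],
])

```text
t: 20.35
position: [533.5, -40.2, 180.0]
tool_rot: [-1.639, 1.568, 0.042]
wrist_force: [-0.6, 0.8, 1.2]
finger_gap: 87.7
```

>>> step_arm([
  [[1, 0, 0, 0.3, -0.14, 0, 0], [1, 0, 0, 0.6, -0.28, 0, 0], [1, 0, 0, 0.9, -0.42, 0, 0], [1, 0, 0, 1, -0.56, 0, 0], [1, 0, 0, 1, -0.7, 0, 0], [1, 0, 0, 1, -0.8, 0, 0], [1, 0, 0, 1, -0.8, 0, 0]],
])

```text
t: 21.05
position: [515.4, 108.9, 178.8]
tool_rot: [-2.309, 1.571, 0.211]
wrist_force: [1.2, 0.4, -0.9]
finger_gap: 87.7
```

```bash
python3 go.py "448.4 402 150 60"; python3 - <<'E'
from h import *
a=r.snapshot("top");b=r.snapshot("scene")
cv2.imwrite("pics/f_t.png",a[:,:,::-1]);cv2.imwrite("pics/f_s.png",b[:,:,::-1])
cv2.imwrite("pics/f.png",np.hstack([cv2.resize(a[90:210,210:350,::-1],(400,343)),cv2.resize(b[160:280,110:250,::-1],(400,343))]))
E
```

```text
t 21.05 [515.4 108.9 178.8] jaw -125.6 gap 87.7 F [ 1.2  0.4 -0.9] q [ 0.58  0.16 -0.39  0.   -1.02  0.37]
448.4 402 150 60 -> [ 0.192 -1.329  1.5  ] [-0.093 -0.     0.   ]
```

View pics/f.png

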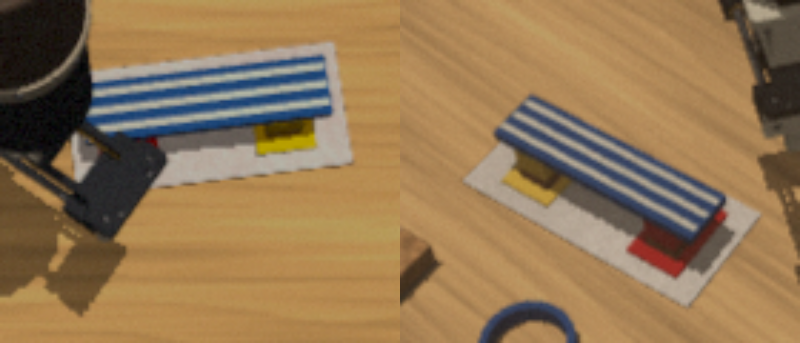

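```bash
python3 - <<'E'
from h import *
b=cv2.imread("pics/f_s.png")[:,:,::-1].copy(); H,S,V=masks(b)
c=[[610,-31.7]]
k=np.zeros(H.shape,np.uint8)
ax=np.array([np.sin(np.radians(6.4)),-np.cos(np.radians(6.4))]);bx=np.array([ax[1],-ax[0]])
q=[np.r_[610,-31.7]+s*ax*125+t*bx*34 for s,t in((1,1),(1,-1),(-1,-1),(-1,1))]
px=w2p("scene",[np.r_[p,64] for p in q]).astype(np.int32); cv2.fillPoly(k,[px],1)
m=(((H>95)&(H<130)&(S>100)&(V>110))|((S<60)&(V>140)))&(k>0)
m=cv2.morphologyEx(m.astype(np.uint8),cv2.MORPH_CLOSE,np.ones((3,3)))
n,l,s,_=cv2.connectedComponentsWithStats(m); bl=l==1+np.argmax(s[1:,4]); print(s[:,4]); print(rect("scene",bl,64))
cv2.imwrite("pics/g.png",cv2.resize(np.hstack([(bl*255).astype(np.uint8)[160:280,110:250],b[160:280,110:250,2]]),None,fx=2.5,fy=2.5))
E
```

```text
[196177    141    141    147      2]
(array([629.57874 , -29.508905], dtype=float32), np.float64(96.50475397405931), array([235.40894541,   6.23189348]))
```

View pics/g.png

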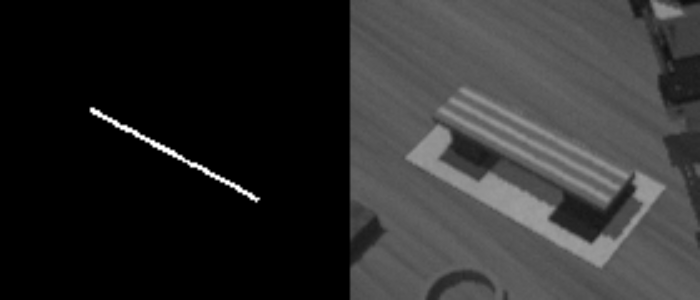

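```bash
python3 - <<'E'
from h import *
b=cv2.imread("pics/f_s.png")[:,:,::-1].copy(); H,S,V=masks(b)
px=w2p("scene",[[x,y,64] for x,y in ((590,-160),(655,-155),(632,95),(565,95))]).astype(np.int32)
k=np.zeros(H.shape,np.uint8); cv2.fillPoly(k,[px],1)
m=((S<60)&(V>140)&(k>0)).astype(np.uint8)
n,l,s,_=cv2.connectedComponentsWithStats(m)
for i in range(1,n):
    if s[i,4]>60: print(s[i,4],rect("scene",l==i,64))
E
```

```text
141 (array([594.18414 , -36.262794], dtype=float32), np.float64(96.61954773102738), array([233.53597134,   6.21154227]))
141 (array([611.8597 , -32.45949], dtype=float32), np.float64(96.54342363357023), array([234.98655038,   6.13844601]))
147 (array([629.57874 , -29.508905], dtype=float32), np.float64(96.50475397405931), array([235.40894541,   6.23189348]))
```

>>> step_arm([
  [[1, 0, -0.8, 0.85, -0.09, 0, 0], [1, 0, -0.8, 0.85, -0.09, 0, 0], [1, 0, -0.8, 0.85, -0.09, 0, 0], [1, 0, -0.8, 0.85, -0.09, 0, 0], [1, 0, -0.8, 0.85, -0.09, 0, 0]],
])

```text
t: 21.65
position: [481.7, 283.3, 178.7]
tool_rot: [-1.92, 1.57, 0.693]
wrist_force: [-0.5, -0.1, -0.5]
finger_gap: 87.2
```

```bash
python3 go.py "448.4 402 95 60"
```

```text
t 21.65 [481.7 283.3 178.7] jaw -120.3 gap 87.2 F [-0.5 -0.1 -0.5] q [ 0.88  0.21 -0.33  0.   -1.03  0.16]
448.4 402 95 60 -> [ 0.558 -0.571  0.591] [-0.005 -0.     0.   ]
```

>>> step_arm([
  [[1, 0, -0.571, 0.591, 0, 0, 0], [1, 0.1, -0.571, 0.591, 0, 0, 0], [1, 0.3, -0.571, 0.591, 0, 0, 0], [1, 0.54, -0.571, 0.591, 0, 0, 0], [1, 0.54, -0.571, 0.591, 0, 0, 0], [1, 0.54, -0.571, 0.591, 0, 0, 0]],
])

```text
t: 22.25
position: [449.1, 398.2, 98.0]
tool_rot: [1.857, 1.569, -1.815]
wrist_force: [1.1, 0.1, 1.0]
finger_gap: 88.0
```

```bash
python3 go.py "448.4 402 27 60"
```

```text
t 22.25 [449.1 398.2  98. ] jaw -120.4 gap 88.0 F [1.1 0.1 1. ] q [ 1.05  0.36 -0.33  0.   -0.88 -0.01]
448.4 402 27 60 -> [ 0.473 -0.02   0.017] [-0.007 -0.    -0.002]
```

>>> step_arm([
  [[1, 0, -0.005, 0.005, 0, 0, 0], [1, 0.15, -0.005, 0.005, 0, 0, 0], [1, 0.15, -0.005, 0.005, 0, 0, 0], [1, 0.15, -0.005, 0.005, 0, 0, 0]],
])

```text
t: 22.65
position: [449.1, 400.2, 76.9]
tool_rot: [-1.805, 1.569, 0.807]
wrist_force: [-0.4, 0.5, -0.0]
finger_gap: 87.7
```

```bash
python3 go.py "448.4 402 27 60"
```

```text
t 22.65 [449.1 400.2  76.9] jaw -120.3 gap 87.7 F [-0.4  0.5 -0. ] q [ 1.05  0.38 -0.35  0.   -0.84 -0.01]
448.4 402 27 60 -> [ 0.333 -0.008  0.01 ] [-0.006 -0.     0.001]
```

>>> step_arm([
  [[1, 0.15, -0.008, 0.01, 0, 0, 0], [1, 0.333, -0.008, 0.01, 0, 0, 0], [1, 0.333, -0.008, 0.01, 0, 0, 0], [0, 0.333, -0.008, 0.01, 0, 0, 0], [0, 0.333, -0.008, 0.01, 0, 0, 0], [0, 0.333, -0.008, 0.01, 0, 0, 0], [0, 0.333, -0.008, 0.01, 0, 0, 0], [0, 0.333, -0.008, 0.01, 0, 0, 0], [0, 0.333, -0.008, 0.01, 0, 0, 0], [0, 0.333, -0.008, 0.01, 0, 0, 0]],
], squeeze=25)

```text
t: 23.65
position: [447.9, 402.2, 26.2]
tool_rot: [-1.794, 1.57, 0.819]
wrist_force: [-0.9, -0.9, 6.6]
finger_gap: 55.7
```

```bash
python3 go.py "448.4 402 27 60" "600.5 47.3 120 60"
```

```text
t 23.65 [447.9 402.2  26.2] jaw -120.3 gap 55.7 F [-0.9 -0.9  6.6] q [ 1.06  0.45 -0.39  0.   -0.73 -0.01]
448.4 402 27 60 -> [-0.005 -0.    -0.004] [-0.005 -0.     0.001]
600.5 47.3 120 60 -> [-0.626  1.53  -2.072] [-0.005 -0.     0.001]
```

>>> step_arm([
  [[0, -0.15, 0, 0, 0, 0, 0], [0, -0.4, 0, 0, 0, 0, 0], [0, -0.68, 0, -0.2, 0, 0, 0], [0, -0.68, 0.2, -0.5, 0, 0, 0], [0, -0.68, 0.5, -0.8, 0, 0, 0], [0, -0.68, 0.75, -1, 0, 0, 0], [0, -0.68, 0.75, -1, 0, 0, 0]],
])

```text
t: 24.35
position: [519.9, 224.9, 127.0]
tool_rot: [1.068, 1.569, -2.606]
wrist_force: [1.1, 1.4, -1.8]
finger_gap: 56.3
```

>>> step_arm([
  [[0, 0, 0.3, -0.4, 0, 0, 0], [0, 0, 0.6, -0.8, 0, 0, 0], [0, 0, 0.75, -1, 0, 0, 0], [0, 0, 0.75, -1, 0, 0, 0], [0, 0, 0.75, -1, 0, 0, 0], [0, 0, 0.75, -1, 0, 0, 0]],
])

```text
t: 24.95
position: [593.2, 55.4, 126.9]
tool_rot: [0.651, 1.57, -3.022]
wrist_force: [0.1, -0.0, -1.5]
finger_gap: 55.5
```

```bash
python3 go.py "600.5 47.3 105 60"
```

```text
t 24.95 [593.2  55.4 126.9] jaw -120.4 gap 55.5 F [ 0.1 -0.  -1.5] q [ 0.42  0.32 -0.31 -0.   -0.94  0.62]
600.5 47.3 105 60 -> [ 0.146  0.022 -0.07 ] [-0.007  0.001 -0.001]
```

>>> step_arm([
  [[0, 0.05, 0.022, -0.07, 0, 0, 0], [0, 0.145, 0.022, -0.07, 0, 0, 0], [0, 0.145, 0.022, -0.07, 0, 0, 0], [0, 0.145, 0.022, -0.07, 0, 0, 0], [0, 0.145, 0.022, -0.07, 0, 0, 0], [0, 0.145, 0.022, -0.07, 0, 0, 0]],
])

```text
t: 25.55
position: [600.9, 48.7, 106.2]
tool_rot: [-2.317, 1.57, 0.296]
wrist_force: [-0.5, -0.4, -0.8]
finger_gap: 55.8
```

```bash
python3 go.py "600.5 47.3 90.5 60"
```

```text
t 25.55 [600.9  48.7 106.2] jaw -120.3 gap 55.8 F [-0.5 -0.4 -0.8] q [ 0.4   0.35 -0.32  0.   -0.9   0.64]
600.5 47.3 90.5 60 -> [ 0.105  0.009 -0.002] [-0.004 -0.001  0.001]
```

>>> step_arm([
  [[0, 0.04, 0.008, 0, 0, 0, 0], [0, 0.08, 0.008, 0, 0, 0, 0], [0, 0.095, 0.008, 0, 0, 0, 0], [0, 0.095, 0.008, 0, 0, 0, 0], [0, 0.095, 0.008, 0, 0, 0, 0]],
])

```text
t: 26.05
position: [600.0, 47.1, 91.3]
tool_rot: [1.169, 1.571, -2.501]
wrist_force: [0.0, -0.1, -2.0]
finger_gap: 56.1
```

```bash
python3 go.py "600.5 47.3 90.3 60"
```

```text
t 26.05 [600.   47.1  91.3] jaw -120.3 gap 56.1 F [ 0.  -0.1 -2. ] q [ 0.4   0.37 -0.33  0.   -0.87  0.64]
600.5 47.3 90.3 60 -> [ 0.006 -0.003 -0.002] [-0.005  0.    -0.   ]
```

>>> step_arm([
  [[0, 0.008, 0, 0, 0, 0, 0], [0, 0.008, 0, 0, 0, 0, 0], [0, 0.008, 0, 0, 0, 0, 0]],
])

```text
t: 26.35
position: [600.0, 47.2, 90.2]
tool_rot: [-2.14, 1.571, 0.473]
wrist_force: [0.6, 0.5, -1.4]
finger_gap: 55.7
```

```bash
python3 go.py
```

```text
t 26.35 [600.   47.2  90.2] jaw -120.3 gap 55.7 F [ 0.6  0.5 -1.4] q [ 0.4   0.37 -0.33 -0.   -0.87  0.64]
```

>>> step_arm([
  [[0, 0.005, 0, 0, 0, 0, 0], [0, 0.005, 0, 0, 0, 0, 0], [1, 0.005, 0, 0, 0, 0, 0], [1, 0.005, 0, 0, 0, 0, 0], [1, 0.005, 0, 0, 0, 0, 0], [1, 0.005, 0, 0, 0, 0, 0], [1, 0.005, 0, 0, 0, 0, 0], [1, -0.1, 0, 0, 0, 0, 0], [1, -0.4, 0, 0, 0, 0, 0], [1, -0.6, 0, 0, 0, 0, 0]],
])

```text
t: 27.35
position: [600.6, 47.1, 182.3]
tool_rot: [-2.894, 1.57, -0.28]
wrist_force: [0.3, 0.0, 0.0]
finger_gap: 87.2
```

```bash
python3 go.py "608.8 311.6 180 60"
```

```text
t 27.35 [600.6  47.1 182.3] jaw -120.3 gap 87.2 F [0.3 0.  0. ] q [ 0.4   0.28 -0.23  0.   -1.06  0.64]
608.8 311.6 180 60 -> [ 0.015 -1.551  0.842] [-0.005 -0.001  0.   ]
```

>>> step_arm([
  [[1, -0.05, -1, 0.55, 0, 0, 0], [1, -0.05, -1, 0.55, 0, 0, 0], [1, -0.05, -1, 0.55, 0, 0, 0], [1, -0.05, -1, 0.55, 0, 0, 0], [1, -0.05, -1, 0.55, 0, 0, 0]],
])

```text
t: 27.85
position: [604.4, 221.2, 187.3]
tool_rot: [-1.546, 1.571, 1.07]
wrist_force: [0.3, -0.8, 0.4]
finger_gap: 88.1
```

```bash
python3 go.py "608.8 311.6 80 60"
```

```text
t 27.85 [604.4 221.2 187.3] jaw -120.1 gap 88.1 F [ 0.3 -0.8  0.4] q [ 0.65  0.34 -0.13 -0.   -1.1   0.39]
608.8 311.6 80 60 -> [ 0.715 -0.536  0.277] [-0.002  0.     0.   ]
```

>>> step_arm([
  [[1, 0, -0.53, 0.277, 0, 0, 0], [1, 0.1, -0.53, 0.277, 0, 0, 0], [1, 0.3, -0.53, 0.277, 0, 0, 0], [1, 0.55, -0.53, 0.277, 0, 0, 0], [1, 0.7, -0.53, 0.277, 0, 0, 0], [1, 0.7, -0.53, 0.277, 0, 0, 0], [1, 0.7, -0.53, 0.277, 0, 0, 0], [1, 0.7, -0.53, 0.277, 0, 0, 0]],
])

```text
t: 28.65
position: [609.8, 308.1, 84.6]
tool_rot: [-2.048, 1.568, 0.565]
wrist_force: [-0.3, 0.4, 0.9]
finger_gap: 87.4
```

```bash
python3 go.py "608.8 311.6 27 60"
```

```text
t 28.65 [609.8 308.1  84.6] jaw -120.3 gap 87.4 F [-0.3  0.4  0.9] q [ 0.75  0.49 -0.15  0.   -0.93  0.29]
608.8 311.6 27 60 -> [ 0.384 -0.016  0.018] [-0.005 -0.001  0.002]
```

>>> step_arm([
  [[1, 0.1, -0.012, 0.014, 0, 0, 0], [1, 0.1, -0.012, 0.014, 0, 0, 0], [1, 0.1, -0.012, 0.014, 0, 0, 0]],
])

```text
t: 28.95
position: [607.7, 310.5, 67.8]
tool_rot: [1.377, 1.571, -2.293]
wrist_force: [-0.3, 0.0, 1.3]
finger_gap: 87.6
```

```bash
python3 go.py "608.8 311.6 27 60"
```

```text
t 28.95 [607.7 310.5  67.8] jaw -120.3 gap 87.6 F [-0.3  0.   1.3] q [ 0.76  0.51 -0.16  0.   -0.9   0.28]
608.8 311.6 27 60 -> [ 0.272 -0.01  -0.003] [-0.005  0.    -0.   ]
```

>>> step_arm([
  [[1, 0.15, -0.006, -0.002, 0, 0, 0], [1, 0.27, -0.006, -0.002, 0, 0, 0], [1, 0.27, -0.006, -0.002, 0, 0, 0], [0, 0.27, -0.006, -0.002, 0, 0, 0], [0, 0.27, -0.006, -0.002, 0, 0, 0], [0, 0.27, -0.006, -0.002, 0, 0, 0], [0, 0.27, -0.006, -0.002, 0, 0, 0], [0, 0.27, -0.006, -0.002, 0, 0, 0], [0, 0.27, -0.006, -0.002, 0, 0, 0], [0, 0.27, -0.006, -0.002, 0, 0, 0]],
])

```text
t: 29.95
position: [608.7, 311.2, 27.8]
tool_rot: [-2.168, 1.57, 0.445]
wrist_force: [-2.0, -0.4, 5.5]
finger_gap: 55.7
```

```bash
python3 go.py "618.9 -110.3 160 60"; python3 - <<'E'
from h import *
b=r.snapshot("scene");a=r.snapshot("top")
cv2.imwrite("pics/i_t.png",a[:,:,::-1]);cv2.imwrite("pics/i_s.png",b[:,:,::-1])
E
```

```text
t 29.95 [608.7 311.2  27.8] jaw -120.3 gap 55.7 F [-2.  -0.4  5.5] q [ 0.76  0.55 -0.19  0.   -0.83  0.28]
618.9 -110.3 160 60 -> [-0.882  2.392 -1.477] [-0.005 -0.     0.   ]
```

View pics/i_s.png

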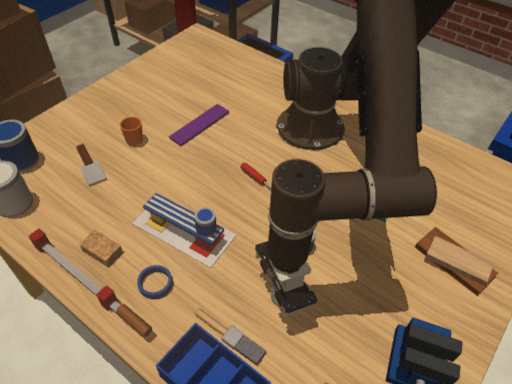

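>>> step_arm([
  [[0, -0.15, 0, 0, 0, 0, 0], [0, -0.4, 0, 0, 0, 0, 0], [0, -0.7, 0, 0, 0, 0, 0], [0, -1, 0, 0, 0, 0, 0], [0, -1, 0.3, -0.2, 0, 0, 0], [0, -1, 0.6, -0.4, 0, 0, 0], [0, -1, 0.8, -0.5, 0, 0, 0], [0, -1, 0.8, -0.5, 0, 0, 0]],
])

```text
t: 30.85
position: [611.5, 165.0, 176.8]
tool_rot: [0.903, 1.569, -2.772]
wrist_force: [0.9, 0.3, -1.6]
finger_gap: 55.6
```

>>> step_arm([
  [[0, 0, 0.3, -0.2, 0, 0, 0], [0, 0, 0.6, -0.4, 0, 0, 0], [0, 0, 0.8, -0.5, 0, 0, 0], [0, 0, 0.8, -0.5, 0, 0, 0], [0, 0, 0.8, -0.5, 0, 0, 0]],
])

```text
t: 31.35
position: [616.6, 27.3, 176.7]
tool_rot: [0.283, 1.57, 2.893]
wrist_force: [0.8, 0.9, -2.0]
finger_gap: 55.6
```

```bash
python3 go.py "618.9 -110.3 160 60"
```

```text
t 31.35 [616.6  27.3 176.7] jaw -120.4 gap 55.6 F [ 0.8  0.9 -2. ] q [ 0.36  0.31 -0.2  -0.   -1.06  0.68]
618.9 -110.3 160 60 -> [ 0.111  0.783 -0.478] [-0.007  0.001 -0.   ]
```

>>> step_arm([
  [[0, 0, 0.3, -0.2, 0, 0, 0], [0, 0, 0.6, -0.4, 0, 0, 0], [0, 0, 0.783, -0.478, 0, 0, 0], [0, 0.2, 0.783, -0.478, 0, 0, 0], [0, 0.35, 0.783, -0.478, 0, 0, 0], [0, 0.4, 0.783, -0.478, 0, 0, 0], [0, 0.4, 0.783, -0.478, 0, 0, 0], [0, 0.4, 0.783, -0.478, 0, 0, 0]],
])

```text
t: 32.15
position: [620.5, -108.5, 118.0]
tool_rot: [-2.867, 1.57, -0.252]
wrist_force: [0.4, 0.0, -1.0]
finger_gap: 55.4
```

```bash
python3 go.py "618.9 -110.3 92 60"
```

```text
t 32.15 [ 620.5 -108.5  118. ] jaw -120.2 gap 55.4 F [ 0.4  0.  -1. ] q [ 0.14  0.38 -0.24  0.   -0.95  0.91]
618.9 -110.3 92 60 -> [0.174 0.016 0.004] [-0.003 -0.001  0.   ]
```

>>> step_arm([
  [[0, 0.06, 0.01, 0.003, 0, 0, 0], [0, 0.12, 0.01, 0.003, 0, 0, 0], [0, 0.15, 0.01, 0.003, 0, 0, 0], [0, 0.15, 0.01, 0.003, 0, 0, 0], [0, 0.15, 0.01, 0.003, 0, 0, 0]],
])

```text
t: 32.65
position: [618.5, -110.5, 94.6]
tool_rot: [1.409, 1.571, -2.261]
wrist_force: [-0.1, -0.1, -2.4]
finger_gap: 55.8
```

```bash
python3 go.py "618.9 -110.3 91.4 60"
```

```text
t 32.65 [ 618.5 -110.5   94.6] jaw -120.3 gap 55.8 F [-0.1 -0.1 -2.4] q [ 0.13  0.4  -0.27  0.   -0.9   0.91]
618.9 -110.3 91.4 60 -> [ 0.022 -0.002 -0.002] [-0.005  0.    -0.   ]
```

>>> step_arm([
  [[0, 0.012, -0.002, -0.002, 0, 0, 0], [0, 0.022, -0.002, -0.002, 0, 0, 0], [0, 0.024, -0.002, -0.002, 0, 0, 0], [0, 0.024, -0.002, -0.002, 0, 0, 0]],
])

```text
t: 33.05
position: [619.3, -110.4, 91.8]
tool_rot: [-2.773, 1.57, -0.16]
wrist_force: [-1.4, -0.1, 4.0]
finger_gap: 55.4
```

```bash
python3 go.py "618.9 -110.3 91.4 60"
```

```text
t 33.05 [ 619.3 -110.4   91.8] jaw -120.3 gap 55.4 F [-1.4 -0.1  4. ] q [ 0.13  0.4  -0.27  0.   -0.89  0.91]
618.9 -110.3 91.4 60 -> [0.003 0.001 0.002] [-0.005 -0.001  0.   ]
```

Contact; release, rise and move aside to check.

>>> step_arm([
  [[1, 0, 0, 0, 0, 0, 0], [1, 0, 0, 0, 0, 0, 0], [1, 0, 0, 0, 0, 0, 0], [1, 0, 0, 0, 0, 0, 0], [1, 0, 0, 0, 0, 0, 0], [1, -0.1, 0, 0, 0, 0, 0], [1, -0.4, 0, 0, 0, 0, 0], [1, -0.7, 0, 0, 0, 0, 0], [1, -0.95, 0, 0, 0, 0, 0]],
])

```text
t: 33.95
position: [619.1, -110.4, 236.1]
tool_rot: [-2.806, 1.569, -0.193]
wrist_force: [0.5, 0.2, 0.2]
finger_gap: 87.6
```

>>> step_arm([
  [[1, 0, 1, 0.4, 0, 0, 0], [1, 0, 1, 0.4, 0, 0, 0], [1, 0, 1, 0.4, 0, 0, 0], [1, 0, 1, 0.4, 0, 0, 0], [1, 0, 1, 0.4, 0, 0, 0]],
])

```text
t: 34.45
position: [490.0, -210.6, 234.3]
tool_rot: [-2.641, 1.57, -0.031]
wrist_force: [0.6, 0.6, 0.7]
finger_gap: 87.7
```

>>> step_arm([
  [[1, 0, 1, -0.3, 0, 0, 0], [1, 0, 1, -0.3, 0, 0, 0], [1, 0, 1, -0.3, 0, 0, 0], [1, 0, 1, -0.3, 0, 0, 0], [1, 0, 1, -0.3, 0, 0, 0], [1, 0, 1, -0.3, 0, 0, 0], [1, 0, 1, -0.3, 0, 0, 0]],
])

```text
t: 35.15
position: [455.4, -360.6, 233.6]
tool_rot: [-1.725, 1.571, 0.889]
wrist_force: [-0.0, 0.1, -0.7]
finger_gap: 87.3
```

```bash
python3 - <<'E'
from h import *
a=r.snapshot("top");b=r.snapshot("scene")
cv2.imwrite("pics/j_t.png",a[:,:,::-1]);cv2.imwrite("pics/j_s.png",b[:,:,::-1])
cv2.imwrite("pics/j.png",np.hstack([cv2.resize(a[90:210,210:350,::-1],(400,343)),cv2.resize(b[160:280,110:250,::-1],(400,343))]))
E
python3 go.py
```

```text
t 35.25 [ 455.3 -360.6  233.8] jaw -120.2 gap 87.3 F [-0.2  0.1 -0.5] q [-0.33  0.21 -0.2  -0.   -1.16  1.38]
```

View pics/j.png

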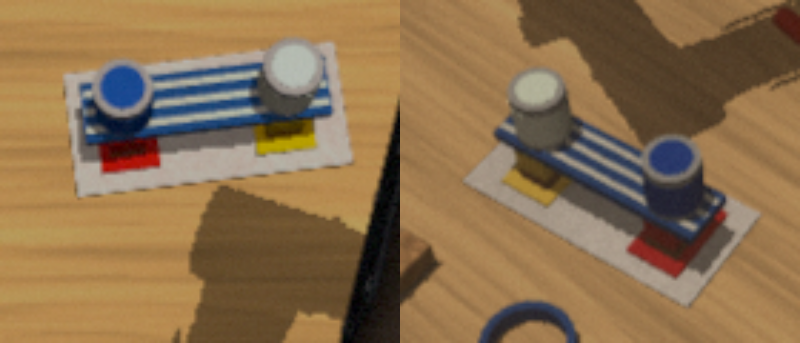

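Both tins stand on the plank (top view lids ≈(253,121) and (313,113)). Measure lids and the green tin.

```bash
python3 - <<'E'
from h import *
for n in ("top","scene"):
    b=cv2.imread(f"pics/j_{n[0]}.png")[:,:,::-1].copy(); H,S,V=masks(b)
    for k,w in (("b",(600.4,47.4,126)),("w",(619,-110.3,126)),("g",(443,267,62))):
        p=w2p(n,[w])[0].round().astype(int); v=V[p[1]-1:p[1]+2,p[0]-1:p[0]+2].mean()
        m={"b":(H>95)&(H<130)&(S>120),"w":S<50,"g":(H>50)&(H<85)&(S>100)}[k]&(V>.85*v)&(V<1.25*v)
        bl,a,c=blob(m,p,9 if k=="w" else 14); print(n,k,p,a,c.round(1),rect(n,bl,w[2]))
E
```

```text
top b [253 120] 166 [252.4 120. ] (array([600.9507  ,  48.313522], dtype=float32), np.float64(179.0880173319787), array([33.99639802, 33.29299792]))
top w [313 113] 214 [312.7 112.6] (array([ 619.3239 , -109.17994], dtype=float32), np.float64(165.37707169640203), array([39.65731236, 37.3325903 ]))
top g [172 185] 162 [172.4 184.9] (array([442.62775, 266.96243], dtype=float32), np.float64(56.189721568655024), array([34.3318358 , 33.80103553]))
scene b [205 214] 122 [204.4 214.7] (array([602.233  ,  47.31039], dtype=float32), np.float64(129.5252639466034), array([32.35300425, 31.71485503]))
scene w [157 190] 132 [157.1 190.4] (array([ 620.5031 , -110.00452], dtype=float32), np.float64(177.75693518790786), array([36.03819922, 35.10552513]))
scene g [305 233] 127 [304.8 233.5] (array([443.87585, 266.25613], dtype=float32), np.float64(161.55281436126342), array([33.88300331, 32.96024686]))
```

```bash
python3 -c "
from bench import r
print(r.hand_in(), r.observe()['t'])"
```

```text
the job is handed in; nothing more can be done
the job is handed in; nothing more can be done
```

The stand is set up and weighted as asked, and the job is handed in. The hand-in gave no verdict, so what follows is my own checks. The robot's clock stood at about 35 s of the 136 s allowed.

- **Legs:** a scene-camera check put each leg within about 1.5 mm of its pad's centre and within about 1° of the pad's direction. This was before the plank went on; the plank hid the leg tops afterwards.
- **Plank:** the scene camera put its centre about 1.5 mm from the midpoint between the legs, with its yaw matching the line of the legs. The pictures show it lying level on both.
- **Tins:** the blue tin is within about 2 mm of the red leg's centre and the white tin within about 2 mm of the yellow leg's. Both stand upright in both views.
- **Green tin:** it shifted less than 0.5 mm, which is within the measurement error.
- **Robot:** the gripper is open and clear, about 230 mm up and well to the side.

The two cameras disagreed by about 1–3 mm in x throughout, roughly in line with the stated calibration error, so I averaged them or compared within one view. No check failed.

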